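Lock the rice cooker's lid and start the programme

ROBOT

A 6-joint arm with a two-finger parallel gripper is mounted at the origin on the work surface. World frame = base frame: x ahead of the robot, y to its left, z up, the work surface at z = 0. Lengths are in mm, angles in rad, forces in N, time in s.
With the tool pointing down it reaches from about 250 to 800 mm from the base axis. Payload 3.9 kg.
Tool frame: the origin (TCP) lies at the very end of the fingers, on their centre line; the grasp point (between the pads) lies r.grasp_offset behind it (r.grasp_offset is the distance from the TCP to the grasp point, in mm); z points along the fingers, y is the line along which they close (so a half turn about z gives the same grasp; the last joint's range is limited). The gripper opens to 85 mm and grips with 20 to 120 N. Pads are 22 mm wide; open, the fingers measure 114 mm over their backs; the gripper's body (76 mm by 85 mm) begins 54 mm behind the grasp point. The pads swing forward as they close: fully open they stand 13 mm farther back than shut.
Start: joints at [-1.217, 0.26, -0.138, 1.173, 0, 1.571], TCP at [181.889, -492.475, 231.304] pointing down, gripper open.
Joint ranges: [-2.78, 2.78], [-0.83, 1.72], [-1.28, 1.37], [-1.9, 2.12], [-1.57, 1.48], [-3.14, 3.14]. Speed limits (rad/s): [2.57, 2.57, 3.14, 3.14, 3.14, 3.14].

INTERFACE

Orientations are given as a rotation vector (axis times angle).
In Python, from rig import r gives the robot as it stands.
- The arm moves only by the shell command python3 -m pendant 'ROWS' [OPENING] [FORCE]. ROWS is a JSON object of lists of equal length, an entry for each row: "xyz": the shift along the tool's x, y, z normalised to -1 to 1, where 1 is 0.25 m, a list of three; "twist": the turn about the tool's z normalised to -1 to 1, where 1 is 0.1 rad. A call has exactly 5 rows; each row shifts and turns the commanded pose from where the row before left it, along the tool's axes as they then stand; what a row does not reach is not made up. A row lasts 1/12 s, in which the tool goes at most 41.7 mm and 7.16 degrees, less where a joint would pass 70% of its speed; a pose out of reach is approached as far as the arm can. A call with a number of a shift or a turn outside -1 to 1 is refused whole. A call with a gripper value outside its range is refused whole. OPENING is the opening, from 0 (shut) to 1 (fully open), set as the call begins (- or left out, the last holds). The fingers move at their own pace and stop on an object; FORCE is the grip in N (left out, the last holds). Time passes only in rows, so rows that do not move let the fingers close, or fill a call up. It gives the time, the measured TCP pose, the force, the opening and the grip force at its end, in the units of the state.
- r.state(): the state, without advancing time (a new reading comes with each control period).
- r.grab_frame(name): name is "side" or "top"; returns the picture (400x640x3 uint8, red, green, blue); there is no depth.
- r.calibration(name): a dict with "intrinsics" (3x3 intrinsics, pixels), "k1" (the pictures are not rectified: a ray, as slopes to the right and down, at radius r is drawn at 1 + k1 r^2 times it, then the intrinsics apply), "xyz" and "rotation" of the camera in the world. Camera axes: x right, y down, z forward; pixel columns grow to the right and rows downward; lengths in mm; the calibration is good to about 2 mm. A picture is of the moment at which its call begins. calibration takes no time and is no camera call.
- r.job_done(): hands the job in; it is judged then, once.
The state is a dict: "clock": time; "joint_positions": joint angles; "dq": joint speeds; "tau": joint torques, N m; "position": TCP position; "ee_rot": TCP orientation; "wrist_force": force on the tool from outside, world axes, zero at the start; "moment": the same for the moment, N m; "gripper_width": finger opening in mm; "gripper_force": force on a finger pad.
Only numpy, scipy, OpenCV 4.12 (cv2) and the standard library are available. Lean on these libraries where they do the work, as an engineer would, in place of code of your own. Each camera call takes 0.05 s, during which the arm holds its last target. There are 200 camera calls.

TASK

The rice is in and the lid is down: get the pressure rice cooker going. With light fingertip touches, push the dark lever on top of the lid, without gripping it, across to the red lock mark, then tap the white menu key, then tap the green cook key, letting each key come up again. Do not press any other key or the grey lid-release bar, and do not shift or lift the cooker or disturb the bowl, cup, bottle and paddle around it.

Things in the scene. Friction and masses are not known exactly. Their poses are not given: they have to be found in the camera images.
- cooker: Red pressure rice cooker, white lid, 320 (x) x 260 (y) x 214 mm (the folded grey carrying handle adds 20 mm at the back and sides), 4 kg, loose. Origin: centre of its underside on the counter; x: front to back, y: to its left seen from the robot, z up. The front third of the lid is a black key panel sloping down 10 degrees to the front; the rest of the lid's top is flat, 214 mm above the counter.
- steam_vent (a point): Centre of the top of the black steam vent, 48 mm across, which stands 16 mm above the flat lid top at its back right.
- lid_lock (a joint): Lid-lock lever, dark steel, turning about a vertical pivot: 0 = unlocked (points 0.6 rad left of straight to the cooker's front, black mark), 1.2 rad = stop at the locked end (0.6 rad right, red mark); counterclockwise from above is positive: the tip goes from the cooker's +y to its -y side. Locked from 0.95 on. May start partly across; stays where left; needs 1 N at the tip.
- lid_lock_pivot (a point): Point on the lever's pivot axis, level with the lever's top (19 mm above the flat lid top), on the cooker's centre line; axes as the cooker's. Round hub, 40 mm across.
- lid_lock_tip (a point): On the centre line of the lever's upper face, 55 mm from the pivot axis and 11 mm short of the lever's end, 19 mm above the flat lid top. The lever bar is 13 mm wide, its sides reach from 3 to 19 mm above the lid top. x axis: from this point to the pivot, turns with the lever.
- menu_key (a joint): Menu key, white, back left of the panel. Spring key: 0 = up, 0.005 m = fully down; gives from 0.8 N, fully down at 5 N, registers from 0.0025 (3 N), springs back up. Pressing anything on the cooker with over 25 N is too hard.
- menu_key_top (a point): White menu key, 24 mm round key standing 6.5 mm proud of the sloping black panel. Centre of its top face; z axis: normal of the sloping panel (10 degrees off vertical, leaning to the cooker's front); it goes down along -z.
- cook_key (a joint): Cook key, green, back right of the panel. Spring key: 0 = up, 0.005 m = fully down; gives from 0.8 N, fully down at 5 N, registers from 0.0025 (3 N), springs back up. Pressing anything on the cooker with over 25 N is too hard.
- cook_key_top (a point): Green cook key, 24 mm round key standing 6.5 mm proud of the sloping black panel. Centre of its top face; z axis: normal of the sloping panel (10 degrees off vertical, leaning to the cooker's front); it goes down along -z.
- timer_key (a joint): Timer key, blue, front left: not to be pressed. Spring key: 0 = up, 0.005 m = fully down; gives from 0.8 N, fully down at 5 N, registers from 0.0025 (3 N), springs back up. Pressing anything on the cooker with over 25 N is too hard.
- timer_key_top (a point): Blue timer key, 24 mm round key standing 6.5 mm proud of the sloping black panel, 52 mm in front of the menu key: not to be pressed.
- cancel_key (a joint): Cancel key, orange, front right: not to be pressed. Spring key: 0 = up, 0.005 m = fully down; gives from 0.8 N, fully down at 5 N, registers from 0.0025 (3 N), springs back up. Pressing anything on the cooker with over 25 N is too hard.
- cancel_key_top (a point): Orange cancel key, 24 mm round key standing 6.5 mm proud of the sloping black panel, 52 mm in front of the cook key: not to be pressed.
- lid_release (a joint): Lid-release bar, grey, front centre: not to be pressed. Spring key: 0 = up, 0.005 m = fully down; gives from 0.8 N, fully down at 5 N, registers from 0.0025 (3 N), springs back up. Pressing anything on the cooker with over 25 N is too hard.
- lid_release_top (a point): Grey lid-release bar, 22 x 56 mm, standing 6.5 mm proud of the panel, front centre: not to be pressed.
- rice_bowl: Blue ceramic rice bowl, 110 mm across, 58 mm high, beside the cooker. Origin: centre of its underside.
- measuring_cup: Yellow plastic measuring cup, 68 mm across, 70 mm high, beside the cooker. Origin: centre of its underside.
- sauce_bottle: Amber sauce bottle with a red cap, 56 mm across, 170 mm high, beside the cooker. Origin: centre of its underside.
- rice_paddle: Wooden rice paddle 200 mm long, lying on the counter beside the cooker. Origin: on the counter at its middle; its handle points along its -x axis.

How it is judged (in metres and radians):
On the way, in this order (a step that is already met when the one before it is completed fails the run):
1. the lid-lock lever is pushed across to its locked mark (value of joint lid_lock above 0.95 rad and value of joint each of menu_key, timer_key, cook_key, cancel_key, lid_release below 0.001 m), for 0.1 s.
2. the white menu key is tapped (value of joint menu_key above 0.0025 m and value of joint cook_key below 0.001 m), for 0.03 s.
3. the menu key is up again and the green cook key is tapped (value of joint cook_key above 0.0025 m and value of joint menu_key below 0.001 m), for 0.03 s.
At the end, for the whole second after the job is handed in: The lever is within 0.25 rad of its locked stop, all five keys are up (within 1 mm), the cooker stands upright and still within 15 mm of where it was, and bowl, cup, bottle and paddle are within 20 mm of where they were (all of step 1 and distance of cooker from where it was at the start of the episode below 0.015 m and angle between cooker's own z axis and vertical below 0.03 rad and linear speed of cooker below 0.01 m/s and distance of each of rice_bowl, measuring_cup, sauce_bottle, rice_paddle from where it was at the start of the episode below 0.02 m); the robot touches nothing.
It fails at once if the menu or cook key is pressed before the lid is locked (value of joint lid_lock below 0.95 rad and value of joint any of menu_key, cook_key above 0.0025 m).
It fails at once if the timer key, cancel key or lid release is pressed (2.5 mm down) (value of joint any of timer_key, cancel_key, lid_release above 0.0025 m).
It fails at once if the cooker is touched with more than 25 N (contact force between any of the fingers, the arm and cooker above 25 N).
It fails at once if the cooker is shifted or lifted by 15 mm or tipped (distance of cooker from where it was at the start of the episode above 0.015 m or angle between cooker's own z axis and vertical above 0.06 rad).
It fails at once if the bowl, cup, bottle or paddle is moved by 20 mm (distance of any of rice_bowl, measuring_cup, sauce_bottle, rice_paddle from where it was at the start of the episode above 0.02 m).
It also fails if it takes over 48 s, if anything falls off the work surface, if the arm or the gripper's body presses on something with over 40 N, if the wrist force passes 120 N, or if a joint passes its speed limit or range.

## Working session

There is one attempt and no reset: what is moved stays moved. The work goes in short steps, Python scripts to look and compute and a shell command to move; the robot and the scene stay as the last step left them, time stands still between calls to the robot, and variables do not carry over. Pictures are saved under pics/ and viewed, at most 13 in all, crops included, and the job is handed in when it is done.

```bash
mkdir -p pics; python3 - <<'E'
from rig import r
import cv2
for n in("side","top"):
    im=r.grab_frame(n); cv2.imwrite(f"pics/{n}0.png",im[:,:,::-1]); print(n,r.calibration(n))
s=r.state();print(s['clock'],s['position'],s['ee_rot'],s['wrist_force'],s['gripper_width'],r.grasp_offset)
E
```

```text
side {'intrinsics': array([[378.91133534,   0.        , 318.19228679],
       [  0.        , 378.91133534, 200.52417999],
       [  0.        ,   0.        ,   1.        ]]), 'k1': -0.08994109807831895, 'xyz': array([ 497.4116712 , -519.89052403,  760.99549057]), 'rotation': array([-2.36272447,  0.20401841, -0.06578175])}
top {'intrinsics': array([[506.5708141 ,   0.        , 312.52850266],
       [  0.        , 506.5708141 , 190.88299878],
       [  0.        ,   0.        ,   1.        ]]), 'k1': -0.16296815792917158, 'xyz': array([ 419.77993973,   44.66398255, 1518.6831595 ]), 'rotation': array([-2.14456104,  2.14971619, -0.13151281])}
0.1 [ 181.68047302 -491.91101761  230.55584077] [-3.09086170e+00 -5.52553946e-01  4.70762145e-04] [-0.07179228 -0.20864995 -0.28547079] 85.34366253514126 18.700000000000003
```

View pics/side0.png

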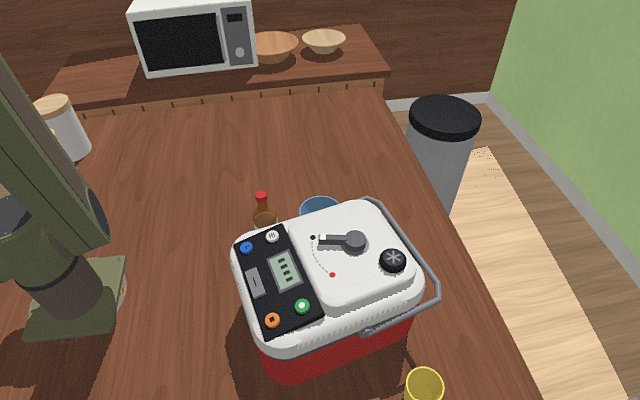

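View pics/top0.png

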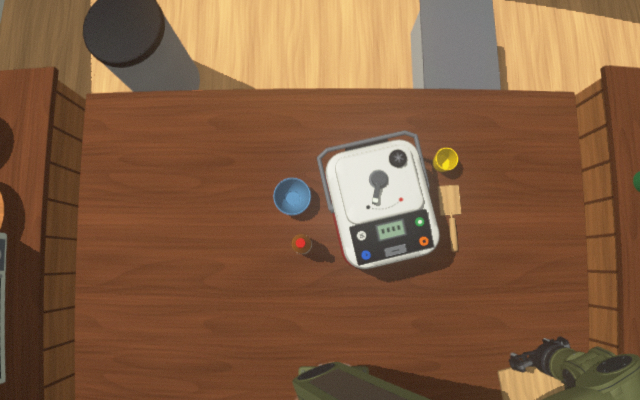

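Side view: menu key is at about (272,236), cook (302,306), timer (246,247), cancel (272,320), hub (353,242), lever end (320,240), vent (392,260). Top view: menu (362,236), cook (420,222), timer (366,255), cancel (424,241), hub (378,180), lever end (376,204), vent (398,158). The lever starts near the black mark.

```bash
cat > h.py <<'E'
from rig import r
import cv2, numpy as np
from scipy.spatial.transform import Rotation as R
def ray(n,uv):
    c=r.calibration(n);K=c['intrinsics']
    p=cv2.undistortPoints(np.array([[uv]],float),K,np.array([c['k1'],0,0,0,0]))[0,0]
    d=R.from_rotvec(c['rotation']).apply([p[0],p[1],1]);return np.array(c['xyz']),d/np.linalg.norm(d)
def plane(n,uv,z):
    o,d=ray(n,uv);return o+d*(z-o[2])/d[2]
def tri(a,b):
    (o,d),(p,e)=ray('side',a),ray('top',b)
    t=np.linalg.lstsq(np.c_[d,-e],p-o,rcond=None)[0]
    x,y=o+t[0]*d,p+t[1]*e;return (x+y)/2,np.linalg.norm(x-y)
def blob(im,kind,uv,w):
    u,v=map(int,uv);sub=im[v-w:v+w+1,u-w:u+w+1];h=cv2.cvtColor(sub,cv2.COLOR_RGB2HSV).astype(int)
    H,S,V=h[...,0],h[...,1],h[...,2]
    m={'white':(V>140)&(S<60),'green':(abs(H-65)<20)&(S>110),'blue':(abs(H-112)<12)&(S>110),'orange':(abs(H-12)<8)&(S>140)&(V>120),'dark':V<130,'vent':V<75,'red':((H<8)|(H>172))&(S>120)}[kind].astype(np.uint8)
    n,l,s,c=cv2.connectedComponentsWithStats(m)
    i=1+np.argmax(s[1:,4]);return c[i]+[u-w,v-w],s[i,4]
E
python3 - <<'E'
from h import *
S=cv2.imread('pics/side0.png')[:,:,::-1].copy();T=cv2.imread('pics/top0.png')[:,:,::-1].copy()
for n,k,a,b,ws,wt in [('menu','white',(272,236),(362,236),9,6),('cook','green',(302,306),(420,222),9,7),('timer','blue',(246,247),(366,255),9,7),('cancel','orange',(272,320),(424,241),10,7),('vent','vent',(392,260),(398,158),16,11),('redmark','red',(332,274),(401,199),6,5)]:
    pa,na=blob(S,k,a,ws);pb,nb=blob(T,k,b,wt);x,e=tri(pa,pb);print(n,pa.round(1),na,pb.round(1),nb,x.round(1),round(e,1))
x=cv2.resize(S[215:295,295:415],None,fx=5,fy=5,interpolation=2);y=cv2.resize(T[150:220,350:420],None,fx=5.7,fy=5.714,interpolation=2)
cv2.imwrite('pics/c1.png',x[:,:,::-1]);cv2.imwrite('pics/c2.png',y[:,:,::-1])
E
```

```text
menu [272.  235.6] 107 [361.1 235.2] 68 [479.8 -66.  210.6] 0.0
cook [302.  306.1] 146 [418.8 221. ] 41 [ 515.5 -217.6  207.1] 1.0
timer [246.  247.4] 141 [365.4 254.6] 76 [429.6 -77.5 200.8] 0.6
cancel [272.1 319.8] 169 [423.4 240.6] 74 [ 464.8 -230.   200.4] 0.3
vent [391.7 262.1] 318 [401.9 160.9] 29 [ 673.4 -174.   227.9] 4.4
redmark [331.9 274.3] 20 [400.5 199. ] 6 [ 573.2 -170.   212.5] 0.1
```

View pics/c1.png

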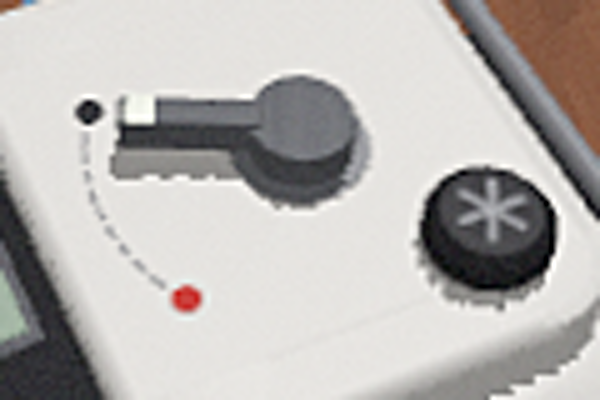

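View pics/c2.png

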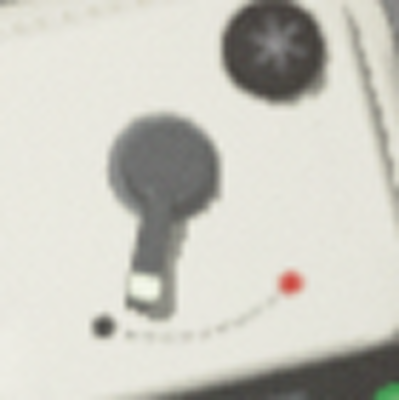

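```bash
python3 - <<'E'
from h import *
pts={}
for n,a,b,z in [('hub',(355.6,238.4),(378.5,178.6),233),('patch',(322.8,236.8),(375.4,200.3),233),('vent',(393,256),(398.2,157.9),230),('red',(332.2,274.5),(401,199.5),214),('black',(312.6,237.2),(368.1,207),214),('menu',(272,235.6),(361.5,235.7),209),('cook',(302,306.1),(419.6,221.9),209),('timer',(246,247.4),(365.6,254.8),200),('cancel',(272.1,319.8),(423.6,240.8),200)]:
    x,e=tri(a,b);s=plane('side',a,z);t=plane('top',b,z);pts[n]=(s+t)/2;print(n,x.round(1),round(e,1),s.round(1)[:2],t.round(1)[:2])
ang=lambda a,b:np.arctan2(*(pts[b]-pts[a])[[1,0]])
print('yaw',ang('timer','menu'),ang('cancel','cook'),ang('cook','menu')-np.pi/2,'lever',ang('hub','patch'),'black',ang('hub','black'),'red',ang('hub','red'))
print('dist',[np.linalg.norm((pts[a]-pts[b])[:2]).round(1) for a,b in(('hub','patch'),('hub','red'),('hub','black'),('timer','menu'),('cancel','cook'),('cook','menu'),('hub','vent'))])
E
```

```text
hub [ 626.2 -111.9  226.3] 2.8 [ 626. -117.] [ 623.8 -110.9]
patch [ 568.7 -102.1  231.6] 1.9 [ 569.5 -103.1] [ 567.6 -101.9]
vent [ 679.6 -164.   230.6] 2.2 [ 680.9 -163.6] [ 678.6 -163.9]
red [ 572.6 -171.1  213.4] 1.8 [ 573.5 -171.4] [ 571.6 -171. ]
black [553.  -84.9 212.9] 1.0 [553.4 -85.7] [552.4 -84.8]
menu [479.1 -66.9 211.5] 1.4 [479.7 -64.7] [478.5 -67.1]
cook [ 514.1 -219.2  209.7] 1.6 [ 514.9 -218.7] [ 513.3 -219.3]
timer [429.4 -77.9 201.2] 0.1 [429.3 -77. ] [429.3 -78. ]
cancel [ 464.6 -230.3  200.8] 0.3 [ 464.7 -229.9] [ 464.5 -230.5]
yaw 0.22827776175044578 0.22178937204972807 0.225016941498559 lever 2.941059927870115 black 2.7622540009441368 red -2.3112664668726994
dist [np.float64(57.5), np.float64(77.6), np.float64(77.5), np.float64(51.1), np.float64(50.8), np.float64(157.1), np.float64(74.1)]
```

```bash
cat > st.py <<'E'
from h import *
s=r.state();c,n=np.cos(.225),np.sin(.225);p=s['position'];w=s['wrist_force']
M=R.from_rotvec(s['ee_rot']).as_matrix();x=M[:,0]
print('t',round(s['clock'],2),'u,v,z',(c*p[0]+n*p[1]).round(1),(-n*p[0]+c*p[1]).round(1),p[2].round(1),'xang',np.arctan2(x[1],x[0]).round(3),'zaxis',M[:,2].round(3),'Fuvz',(c*w[0]+n*w[1]).round(2),(-n*w[0]+c*w[1]).round(2),w[2].round(2),'w',round(s['gripper_width'],1))
E
python3 -m pendant '{"xyz":[[0,0,-0.1],[0,0,-0.1],[0,0,-0.08],[0,0,0],[0,0,0]],"twist":[0.65,0.64,0,0,0]}' 0 20; python3 st.py
python3 -m pendant '{"xyz":[[0.06,-0.04,0],[0.12,-0.085,0],[0.12,-0.085,0],[0.12,-0.085,0],[0.12,-0.085,0]],"twist":[0,0,0,0,0]}'; python3 st.py
```

```text
clock: 0.52
position: [182.1, -493.1, 302.1]
ee_rot: [3.12, 0.352, 0.001]
wrist_force: [0.3, 0.5, -0.2]
gripper_width: 25.4
gripper_force: 0.0
t 0.52 u,v,z 67.5 -521.3 302.1 xang 0.225 zaxis [ 0.001 -0.002 -1.   ] Fuvz 0.4 0.46 -0.15 w 25.4
clock: 0.93
position: [292.4, -367.8, 299.6]
ee_rot: [-3.119, -0.351, 0.002]
wrist_force: [0.7, -1.0, 0.3]
gripper_width: 0.3
gripper_force: 0.0
t 0.93 u,v,z 203.0 -423.8 299.6 xang 0.224 zaxis [-0.002  0.002 -1.   ] Fuvz 0.45 -1.15 0.34 w 0.3
```

```bash
python3 -m pendant '{"xyz":[[0.132,-0.093,0],[0.132,-0.093,0],[0.132,-0.093,0],[0.132,-0.093,0],[0.132,-0.093,0]],"twist":[0,0,0,0,0]}' >/dev/null
python3 -m pendant '{"xyz":[[0.132,-0.093,0],[0.132,-0.093,0],[0.132,-0.093,0],[0.132,-0.093,0],[0.132,-0.093,0]],"twist":[0,0,0,0,0]}'>/dev/null; python3 st.py
python3 -m pendant '{"xyz":[[0,0,0.06],[0,0,0.06],[0,0,0.04],[0,0,0],[0,0,0]],"twist":[0,0,0,0,0]}' >/dev/null; python3 st.py
python3 - <<'E'
from h import *
S=r.grab_frame('side');T=r.grab_frame('top')
a=cv2.resize(S[130:330,200:450],(750,600)) 
cv2.imwrite('pics/p3.png',a[:,:,::-1])
E
```

```text
t 1.77 u,v,z 533.1 -191.4 299.5 xang 0.225 zaxis [-0.003  0.    -1.   ] Fuvz 0.62 -0.79 0.1 w -0.1
t 2.18 u,v,z 531.3 -193.1 260.0 xang 0.224 zaxis [-0.003  0.    -1.   ] Fuvz 0.6 -0.4 0.28 w 0.1
```

View pics/p3.png

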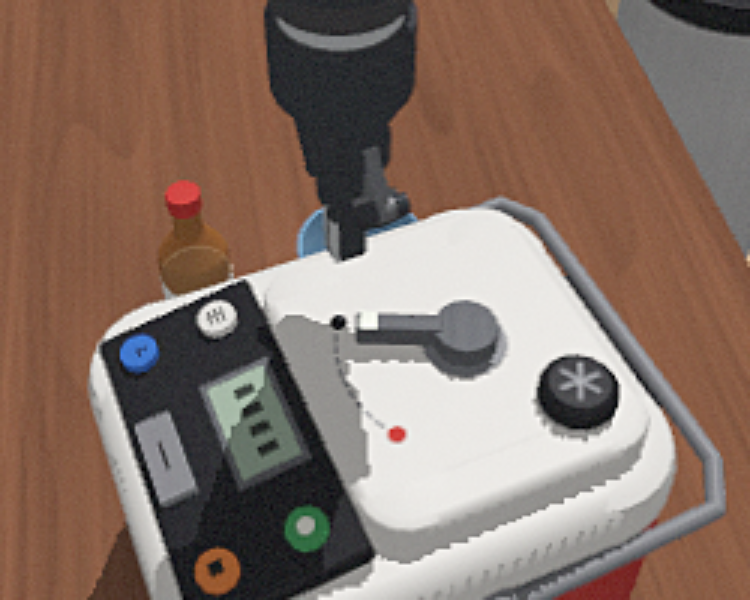

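The fingertip (crop pixel 346,245) is over the lid's left edge, clear of the lever (end at 365,322). Next I lower it and push across.

```bash
python3 -m pendant '{"xyz":[[0,0,0.04],[0,0,0.04],[0,0,0.04],[0,0,0.03],[0,0,0]],"twist":[0,0,0,0,0]}' >/dev/null; python3 st.py
python3 -m pendant '{"xyz":[[0,0.02,0],[0,0.02,0],[0,0.02,0],[0,0.02,0],[0,0.02,0]],"twist":[0,0,0,0,0]}' >/dev/null; python3 st.py
python3 -m pendant '{"xyz":[[0,0.02,0],[0,0.02,0],[0,0.02,0],[0,0.02,0],[0,0,0]],"twist":[0,0,0,0,0]}' >/dev/null; python3 st.py
python3 - <<'E'
from h import *
S=r.grab_frame('side')
a=cv2.resize(S[130:330,200:450],(750,600)) 
cv2.imwrite('pics/p4.png',a[:,:,::-1])
E
```

```text
t 2.7 u,v,z 531.0 -192.8 221.3 xang 0.225 zaxis [-0.004  0.001 -1.   ] Fuvz -0.09 -0.75 0.4 w -0.2
t 3.12 u,v,z 532.6 -218.8 224.2 xang 0.225 zaxis [ 0.  0. -1.] Fuvz -1.61 1.25 0.67 w 0.3
t 3.53 u,v,z 532.5 -239.4 223.7 xang 0.224 zaxis [ 0.    -0.001 -1.   ] Fuvz 0.07 -0.43 0.14 w 0.2
```

View pics/p4.png

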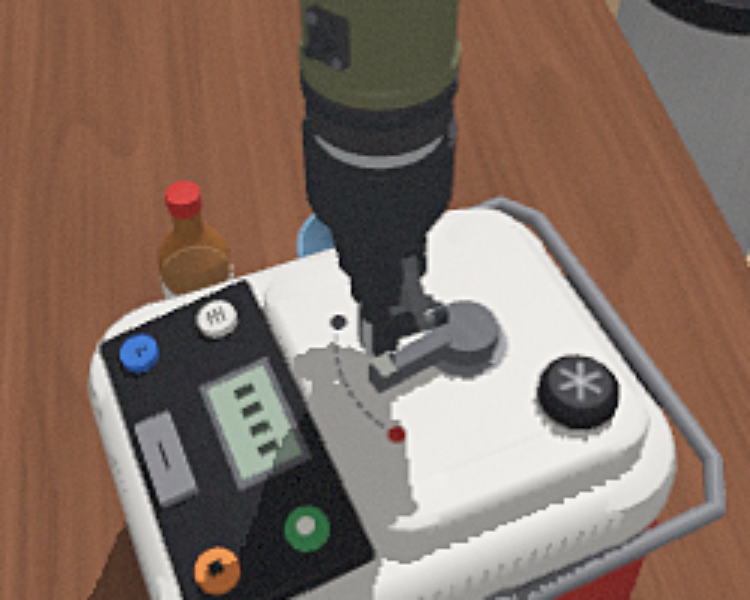

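The lever (tip patch at crop 378,365) is about two thirds across and following the finger. I'll continue in small steps.

```bash
python3 -m pendant '{"xyz":[[0,0.015,0],[0,0.015,0],[0,0.01,0],[0,0.01,0],[0,0,0]],"twist":[0,0,0,0,0]}' >/dev/null; python3 st.py
python3 - <<'E'
from h import *
S=r.grab_frame('side')
a=cv2.resize(S[130:330,200:450],(750,600)) 
cv2.imwrite('pics/p5.png',a[:,:,::-1])
E
```

```text
t 4.0 u,v,z 532.7 -251.3 223.9 xang 0.224 zaxis [ 0.001 -0.    -1.   ] Fuvz -0.1 0.58 -0.01 w -0.1
```

View pics/p5.png

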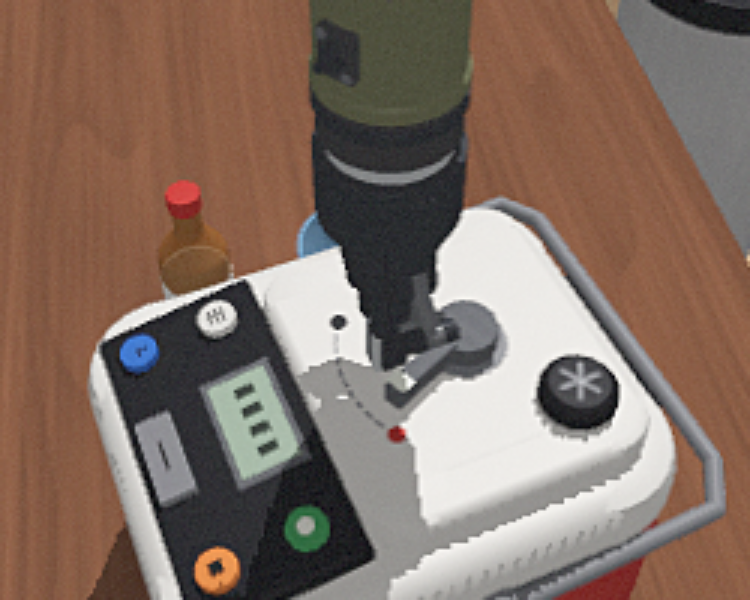

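The patch is now at crop (402,381), getting close to the red mark (397,434). I'll work out its angle.

```bash
python3 - <<'E'
from h import *
c,n=np.cos(.225),np.sin(.225)
for q in [(379,365),(402,381),(412,372)]:
    p=plane('side',(200+q[0]/3,130+q[1]/3),233);u,v=c*p[0]+n*p[1]-583.8,-n*p[0]+c*p[1]+250.3
    print(u,v,np.hypot(u,v),.6+np.arctan2(-v,-u))
E
```

```text
-58.83326575796309 -9.725563796537642 59.631700888936884 0.763825684818948
-51.28102389606431 -25.119967287335328 57.103031166003056 1.0554940233155305
-43.47589274408335 -21.626942359395798 48.557984778115205 1.061602938554657
```

```bash
python3 -m pendant '{"xyz":[[0,0.01,0],[0,0.005,0],[0,0.005,0],[0,0,0],[0,0,0]],"twist":[0,0,0,0,0]}' >/dev/null; python3 st.py
python3 -m pendant '{"xyz":[[0,-0.05,0],[0,-0.06,0],[0,0,-0.08],[0,0,-0.08],[0,0,0]],"twist":[0,0,0,0,0]}' >/dev/null; python3 st.py
python3 - <<'E'
from h import *
S=r.grab_frame('side')
a=cv2.resize(S[130:330,200:450],(750,600)) 
cv2.imwrite('pics/p6.png',a[:,:,::-1])
E
```

```text
t 4.47 u,v,z 532.5 -255.9 223.8 xang 0.225 zaxis [ 0. -0. -1.] Fuvz -0.08 1.3 0.11 w 0.2
t 4.88 u,v,z 534.1 -227.3 267.6 xang 0.226 zaxis [ 0.006 -0.001 -1.   ] Fuvz 1.44 -0.6 1.23 w -0.1
```

View pics/p6.png

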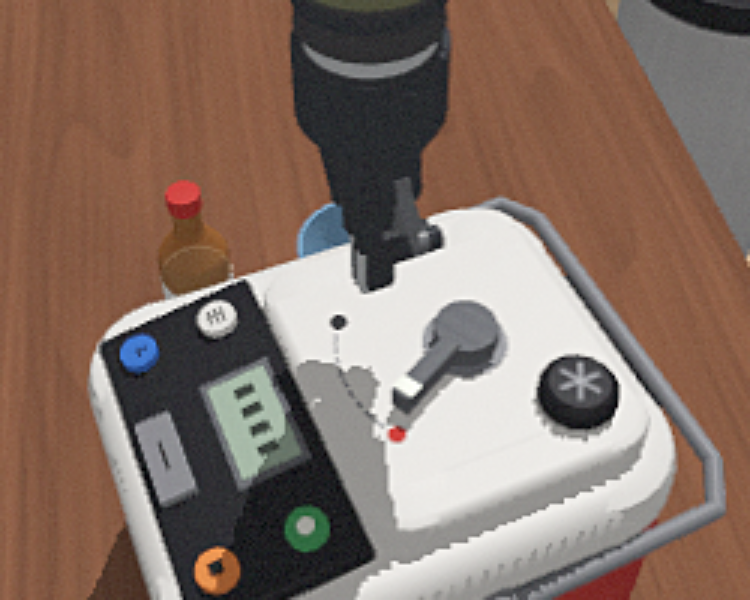

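The lever patch is at (408,389) and points at the red mark. I'll confirm the angle and that the keys haven't shifted.

```bash
python3 - <<'E'
from h import *
c,n=np.cos(.225),np.sin(.225)
S=r.grab_frame('side')
def uv(p):return c*p[0]+n*p[1],-n*p[0]+c*p[1]
for q in [(408,389)]:
    p=plane('side',(200+q[0]/3,130+q[1]/3),233);u,v=uv(p);u-=583.8;v+=250.3
    print(u,v,np.hypot(u,v),.6+np.arctan2(-v,-u))
h=plane('side',(200+465/3,130+326/3),233);print('hub now',np.subtract(uv(h),(583.8,-250.3)),'rel hub ang',.6+np.arctan2(*(-(np.array(uv(p))-uv(h)))[::-1]))
for k,a in(('white',(272,236)),('green',(302,306))):print(blob(S,k,a,9))
E
python3 st.py
```

```text
-50.42134206505807 -31.472760296754302 59.43775211377486 1.1580203820106103
hub now [-0.90572394 -3.51690397] rel hub ang 1.1139731482426156
(array([272.00869565, 235.65217391]), np.int32(115))
(array([302.00657895, 305.875     ]), np.int32(152))
t 4.98 u,v,z 533.0 -227.3 264.6 xang 0.226 zaxis [ 0.002 -0.    -1.   ] Fuvz 0.13 -0.97 -0.52 w 0.1
```

```bash
python3 -m pendant '{"xyz":[[-0.066,-0.044,0],[-0.066,-0.044,0],[-0.066,-0.044,0],[-0.066,-0.044,0],[-0.068,-0.046,0]],"twist":[0,0,0,0,0]}' >/dev/null; python3 st.py
python3 -m pendant '{"xyz":[[0,0,0.04],[0,0,0.04],[0,0,0.04],[0,0,0.04],[0,0,0]],"twist":[0,0,0,0,0]}' >/dev/null; python3 st.py
python3 -m pendant '{"xyz":[[0,0,0.01],[0,0,0.01],[0,0,0],[0,0,0],[0,0,0]],"twist":[0,0,0,0,0]}' >/dev/null; python3 st.py
python3 - <<'E'
from h import *
S=r.grab_frame('side')
a=cv2.resize(S[200:330,220:380],(738,600)) 
cv2.imwrite('pics/p7.png',a[:,:,::-1])
E
```

```text
t 5.4 u,v,z 447.9 -171.5 262.4 xang 0.225 zaxis [-0.002  0.    -1.   ] Fuvz 0.28 0.17 0.84 w -0.1
t 5.82 u,v,z 447.3 -171.5 220.9 xang 0.225 zaxis [-0.005  0.001 -1.   ] Fuvz -0.56 0.08 -0.75 w 0.2
t 6.23 u,v,z 449.8 -172.8 219.1 xang 0.225 zaxis [ 0.001 -0.    -1.   ] Fuvz 0.11 0.3 -0.41 w -0.2
```

View pics/p7.png

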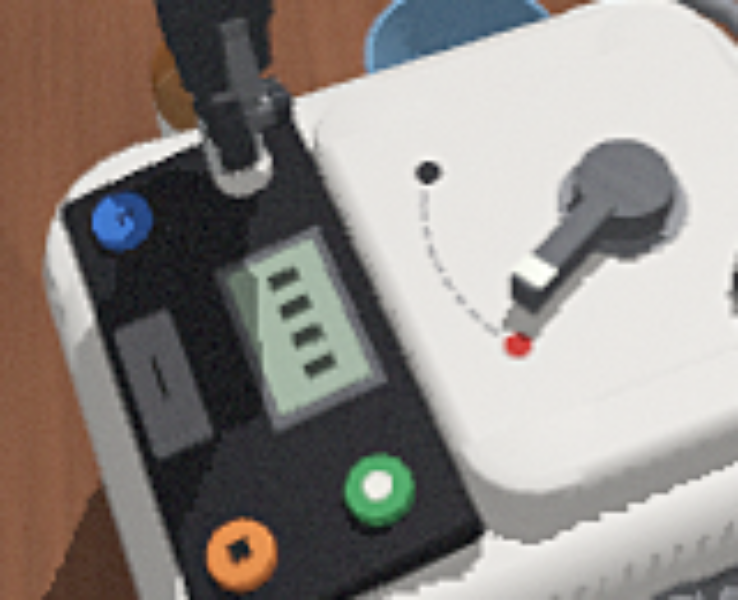

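The fingertip sits over the white key (crop 240,165) and within its outline, and the lever points at the red mark. Now I step down, watching the force.

```bash
python3 -m pendant '{"xyz":[[0,0,0.008],[0,0,0.008],[0,0,0],[0,0,0],[0,0,0]],"twist":[0,0,0,0,0]}' >/dev/null; python3 st.py
python3 -m pendant '{"xyz":[[0,0,0.004],[0,0,0.004],[0,0,0],[0,0,0],[0,0,0]],"twist":[0,0,0,0,0]}' >/dev/null; python3 st.py
```

```text
t 6.7 u,v,z 449.8 -172.9 215.1 xang 0.225 zaxis [ 0.001 -0.    -1.   ] Fuvz 1.26 -0.39 1.8 w 0.0
t 7.12 u,v,z 450.1 -172.9 213.1 xang 0.225 zaxis [ 0.001 -0.    -1.   ] Fuvz 2.83 0.71 4.21 w -0.1
```

```bash
python3 -m pendant '{"xyz":[[0,0,0.003],[0,0,0.003],[0,0,0],[0,0,0],[0,0,0]],"twist":[0,0,0,0,0]}' >/dev/null; python3 st.py;  python3 -m pendant '{"xyz":[[0,0,0],[0,0,0],[0,0,0],[0,0,0],[0,0,0]],"twist":[0,0,0,0,0]}' >/dev/null; python3 st.py
```

```text
t 7.53 u,v,z 449.8 -172.9 211.6 xang 0.225 zaxis [ 0.001 -0.    -1.   ] Fuvz 2.5 0.5 6.02 w -0.3
t 7.95 u,v,z 449.6 -172.8 211.4 xang 0.225 zaxis [ 0. -0. -1.] Fuvz 2.54 -1.06 5.07 w -0.5
```

Force and travel (about 4.5 mm, 5 N) show the menu key registered. Lift off and go to the cook key.

```bash
python3 -m pendant '{"xyz":[[0,0,-0.03],[0,0,-0.08],[0,0,-0.08],[0,0,0],[0,0,0]],"twist":[0,0,0,0,0]}' >/dev/null; python3 st.py
python3 -m pendant '{"xyz":[[0,0.125,0],[0,0.125,0],[0,0.125,0],[0,0.125,0],[0,0.124,0]],"twist":[0,0,0,0,0]}' >/dev/null
python3 -m pendant '{"xyz":[[0,0,0.06],[0,0,0.06],[0,0,0.03],[0,0,0],[0,0,0]],"twist":[0,0,0,0,0]}' >/dev/null; python3 st.py
python3 - <<'E'
from h import *
S=r.grab_frame('side')
a=cv2.resize(S[200:330,220:380],(738,600)) 
cv2.imwrite('pics/p8.png',a[:,:,::-1])
E
python3 st.py
```

```text
t 8.37 u,v,z 448.6 -172.5 258.9 xang 0.225 zaxis [-0.002 -0.    -1.   ] Fuvz -0.51 -0.56 0.29 w -0.2
t 9.2 u,v,z 448.4 -327.7 220.2 xang 0.225 zaxis [-0.003  0.001 -1.   ] Fuvz -0.16 -0.5 0.55 w 0.1
t 9.25 u,v,z 449.1 -328.1 221.1 xang 0.225 zaxis [-0.001  0.    -1.   ] Fuvz 0.29 0.66 -0.97 w 0.3
```

View pics/p8.png

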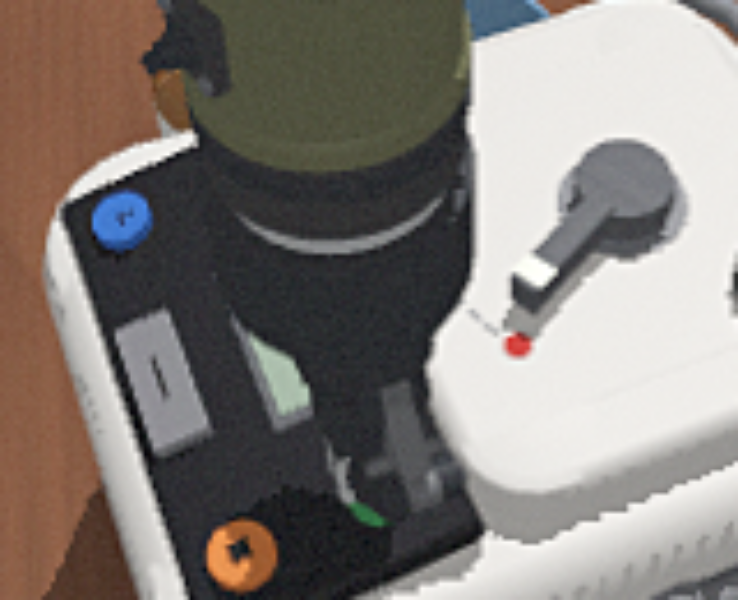

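The finger covers the green key, with its rim showing at (370,513). The linkage to the right is higher up, as it was at the menu key. I'll repeat the same tap.

```bash
python3 -m pendant '{"xyz":[[0,0,0.012],[0,0,0.012],[0,0,0],[0,0,0],[0,0,0]],"twist":[0,0,0,0,0]}' >/dev/null; python3 st.py
python3 -m pendant '{"xyz":[[0,0,0.004],[0,0,0.004],[0,0,0],[0,0,0],[0,0,0]],"twist":[0,0,0,0,0]}' >/dev/null; python3 st.py
```

```text
t 9.67 u,v,z 449.8 -328.7 215.8 xang 0.225 zaxis [ 0.001 -0.    -1.   ] Fuvz 0.42 0.01 0.69 w -0.0
t 10.08 u,v,z 449.8 -328.8 213.6 xang 0.225 zaxis [ 0.001 -0.    -1.   ] Fuvz 1.95 0.67 2.82 w 0.2
```

```bash
python3 -m pendant '{"xyz":[[0,0,0.004],[0,0,0.004],[0,0,0],[0,0,0],[0,0,0]],"twist":[0,0,0,0,0]}' >/dev/null; python3 st.py
python3 -m pendant '{"xyz":[[0,0,0],[0,0,0],[0,0,0],[0,0,0],[0,0,0]],"twist":[0,0,0,0,0]}' >/dev/null; python3 st.py
```

```text
t 10.5 u,v,z 449.9 -328.9 211.6 xang 0.225 zaxis [ 0.001 -0.    -1.   ] Fuvz 2.67 1.13 5.25 w 0.0
t 10.92 u,v,z 449.6 -328.9 211.4 xang 0.225 zaxis [ 0. -0. -1.] Fuvz 2.66 0.16 5.65 w -0.1
```

Registered the same way. Lift clear, back the arm off toward the robot at height, and check.

```bash
python3 -m pendant '{"xyz":[[0,0,-0.03],[0,0,-0.08],[0,0,-0.1],[0,0,-0.1],[0,0,0]],"twist":[0,0,0,0,0]}' >/dev/null; python3 -m pendant '{"xyz":[[-0.08,0,0],[-0.1,0,0],[-0.1,0,0],[-0.1,0,0],[-0.05,0,0]],"twist":[0,0,0,0,0]}' >/dev/null
python3 -m pendant '{"xyz":[[0,0,0],[0,0,0],[0,0,0],[0,0,0],[0,0,0]],"twist":[0,0,0,0,0]}' >/dev/null; python3 st.py
python3 - <<'E'
from h import *
S=r.grab_frame('side');T=r.grab_frame('top')
cv2.imwrite('pics/s9.png',S[:,:,::-1])
for k,a in(('white',(272,236)),('green',(302,306)),('blue',(246,247)),('orange',(272,320))):print(k,blob(S,k,a,9))
E
```

```text
t 12.17 u,v,z 342.8 -328.8 288.5 xang 0.226 zaxis [-0.  0. -1.] Fuvz -0.2 0.95 0.35 w -0.1
white (array([272.05084746, 235.70338983]), np.int32(118))
green (array([302.05517241, 306.03448276]), np.int32(145))
blue (array([245.98591549, 247.34507042]), np.int32(142))
orange (array([272.01754386, 319.79532164]), np.int32(171))
```

View pics/s9.png

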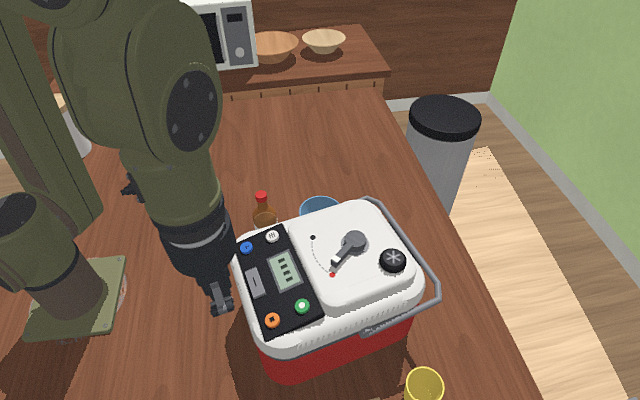

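All four round keys are at their original pixels (menu 272,236; cook 302,306). The lever points at the red mark (332,274), the cooker and the surroundings in view haven't moved, and the arm is clear.

```bash
python3 -c "
from rig import r
print(r.job_done())"
```

```text
the job is handed in; nothing more can be done
None
```

I pushed the lever across to the red lock mark, tapped the menu key and then the cook key (each came back up), and handed the job in at about 12 s; the hand-in returned no verdict.

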